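# Check the free travel of a brake lever and mark it

### The job

Check this brake: with the fingertips, squeeze the brake lever slowly towards the handlebar grip until its resistance clearly firms up (about 10 N at the fingertips, never more than 20 N), hold it there for about half a second and let it spring back. The lever pushes the yellow telltale along and leaves it at the farthest point reached; do not touch the telltale yourself. Then note the travel by sliding the blue marker along its rail until its pointer stands exactly opposite the telltale's pointer, let go, and leave the tools and the tape lying near the stand where they are.

Things in the scene. Friction and masses are not known exactly. Their poses are not given: they have to be found in the camera images.
- stand: Fixed brake test stand, grey plate 180x250x10 mm. Origin at bench level. Its +x: lever squeeze direction, +y: towards the lever's pivot, z up. Plate x -85..95, y -135..115 mm. Handlebar along y at x 66, z 50 mm, grip 31 mm thick. Rails along x (top z 28) at y -52 (telltale) and y -108 (marker); white strip between them, a tick every 5 mm. Nothing is taller than 72 mm. Place and yaw vary.
- cylinder: Dark master cylinder housing round the lever's pivot; same origin and axes as the stand, spans x -17..54, y 17..97, z 10..72 mm. The sprung plunger that makes the lever go firm is hidden inside; where the lever meets it differs from run to run and cannot be seen.
- brake_lever: Aluminium lever, 10 mm thick, 14 tall, 134 from pivot to nose. Origin on its upright pivot, 50 mm above the bench, at x 0, y 75 mm of the stand; it points to its own -y, at rest along the stand's y. Squeezed it turns anticlockwise from above, at most 0.45 rad. Light return spring: 1.5 N, under 5 N at the pad in the free travel; after 11 to 27 mm at the pad it firms to 2 to 3 N per mm.
- lever_pad (a point): Middle of the red pad on the pushing face (side away from the handlebar) of the lever: 98 mm from the pivot axis, 50 mm above the bench, at x -5, y -23 mm of the stand at rest; axes as the lever's. In front of it and below it the space is free down to the plate (z 10 mm); the pad is 40 mm long.
- telltale: Yellow block on the rail at the lever's nose, 12x22 mm, top 62 mm above the bench. It starts just ahead of the nose, the lever pushes it along the stand's +x, and it stays where it is left (0.7 N friction, 60 mm of travel). Origin on its underside, middle of the edge nearest the lever; axes as the stand's.
- telltale_tip (a point): End of the telltale's flat yellow pointer on the graduated strip; axes as the stand's.
- marker_tip (a point): End of the marker's flat blue pointer on the white strip, 28 mm from the marker's middle towards the telltale. The two pointers face each other when both have the same x in the stand's frame. Axes as the stand's.
- marker_grip (a point): Middle of the blue marker's upright fin, 51.5 mm above the bench; fin 12 mm thick along the rail (x), 20 wide (y), z 36 to 62 mm; its foot is 22 mm square. It slides along the stand's x only (1.5 N friction) and stays where it is left. At the start it stands beyond the farthest point the telltale will reach. Axes as the stand's.
- tape_roll: Roll of amber tape, 61 mm across, 19 mm high, loose on the bench behind the stand; origin under its centre. Leave alone.
- red_screwdriver: Red screwdriver, 148 mm long, 20 mm thick, loose on the bench beside the marker's side of the stand; origin under its middle, it lies along its y. Leave alone.
- blue_cutters: Blue-handled side cutters, 152 mm long, 48 mm wide, 11 mm high, loose on the bench beside the pivot's side of the stand; origin under their middle, they lie along their y. Leave alone.

How it is judged:
By the outcome, as a careful person would: the job done as asked, in the order asked, and still so for the second after the job is handed in, with the robot touching nothing.
It also fails if it takes over 58 s, if anything falls off the work surface, if the arm or the gripper's body presses on something with over 40 N, if the wrist force passes 120 N, or if a joint passes its speed limit or range.

### The arm

A 6-joint arm with a two-finger parallel gripper is mounted at the origin on a cart in front of the work surface, level with it; the furniture and walls round the work are solid. World frame = base frame: x ahead of the robot, y to its left, z up, the work surface at z = 0. Lengths are in mm, angles in rad, forces in N, time in s.
With the tool pointing down it reaches from about 275 to 750 mm from the base axis. Payload 10.2 kg.
Tool frame: the origin (TCP) lies midway between the tips of the shut fingers; the grasp point (between the pads) lies 19 mm behind it; z points along the fingers, y is the line along which they close (so a half turn about z gives the same grasp; the last joint's range is limited). The gripper opens to 85 mm and grips with 20 to 120 N. Pads are 22 mm wide; open, the fingers measure 114 mm over their backs; the gripper's body (76 mm by 85 mm) begins 54 mm behind the grasp point. The pads swing forward as they close: fully open they stand 13 mm farther back than shut.
Start: joints at [1.05, 0.313, 1.498, -0, 1.331, -0.223], TCP at [154.057, 501.894, 231.294] pointing down, gripper open.
Joint ranges: [-2.94, 2.94], [-0.97, 2.17], [0.19, 2.56], [-1.23, 4.37], [0.02, 3.11], [-2.88, 2.88]. Speed limits (rad/s): [2.39, 2.39, 3.01, 3.14, 3.14, 3.14].

### API

Orientations are given as a unit quaternion [w, x, y, z].
In Python, from rig import ctrl gives the robot as it stands.
- The arm moves only by the tool send_rows, never from a script. Its argument "targets" is a list of rows, each a list of 7 numbers: the closure, from -1 (fully open) to 1 (shut), so that 0 is half open, then the shift along the tool's x, y, z in m, then the turn, a rotation vector about the tool's x, y, z in rad. In form: [[claw, dx, dy, dz, ax, ay, az], ...]. A call has exactly 10 rows; each row shifts and turns the commanded pose from where the row before left it, along the tool's axes as they then stand; what a row does not reach is not made up. A row lasts 1/8 s, in which the tool goes at most 62.5 mm and 10.7 degrees, less where a joint would pass 70% of its speed; a pose out of reach is approached as far as the arm can. A call with a gripper value outside its range is refused whole. The fingers move at their own pace and stop on an object; "squeeze" is the grip in N (left out, the last holds). Time passes only in rows, so rows that do not move let the fingers close, or fill a call up. It gives the time, the measured TCP pose, the force, the opening and the grip force at its end, in the units of the state.
- ctrl.sense(): the state, without advancing time (a new reading comes with each control period).
- ctrl.capture(name): name is "scene" or "top" or "wrist"; returns a dict with "img" (480x640x3 uint8, red, green, blue), "camera_matrix" (3x3 intrinsics, pixels), "k1" (the pictures are not rectified: a ray, as slopes to the right and down, at radius r is drawn at 1 + k1 r^2 times it, then the intrinsics apply), "R" (3x3) and "t" (3): a world point X has camera coordinates R X + t. Camera axes: x right, y down, z forward; pixel columns grow to the right and rows downward; lengths in mm; the calibration is good to about 2 mm. A picture is of the moment at which its call begins. There is no depth.
- ctrl.finish_job(): hands the job in; it is judged then, once.
Trained networks look in a picture, given as the dict that the camera call returned (one of the last four; its "shot" number tells which), for a name from the list of things; names that differ only in an ending like _2 or _b are one class to them, and where a whole thing is asked for, a point or a joint stands for the part that bears it (a point fixed in the world has none). Each returns a list of dicts, best first, with "score" (0 to 1); they miss things now and then, are a little off and sometimes report something else, mostly with a low value. They report only what shows in the picture. A call takes as long as a camera call.
- ctrl.boxes_of(query, picture): "extent" ([left, top, width, height] in pixels, round what is visible of it).
- ctrl.landmark_of(query, picture): "point" ([column, row] in pixels: a listed point, or the origin of a listed thing).
The state is a dict: "time_s": time; "joints": joint angles; "dq": joint speeds; "tau": joint torques, N m; "eef_pos": TCP position; "ee_rot": TCP orientation; "force": force on the tool from outside, world axes, zero at the start; "wrist_torque": the same for the moment, N m; "grip_width": opening from 0.0 (shut) to 1.0 (fully open); "grip_force": force on a finger pad.
Only numpy, scipy, OpenCV 4.12 (cv2) and the standard library are available. Lean on these libraries where they do the work, as an engineer would, in place of code of your own. Each camera call takes 0.05 s, during which the arm holds its last target. There are 200 camera calls.

## Working session

There is one attempt and no reset: what is moved stays moved. The work goes in short steps, Python scripts to look and compute and a tool call to move; the robot and the scene stay as the last step left them, time stands still between calls to the robot, and variables do not carry over. Pictures are saved under pics/ and viewed, at most 10 in all, crops included, and the job is handed in when it is done.

Besides the shell and the picture viewer there is one more tool, called by a JSON object that holds its "op" and its "data", one argument or row to a line. send_rows: Moves the arm, as the interface text tells. Its arguments: {"type":"object","properties":{"targets":{"type":"array"},"squeeze":{"type":"number"}},"required":["targets"]}

```bash
mkdir -p pics
cat > h.py <<'E'
import numpy as np, cv2
from rig import ctrl
from scipy.spatial.transform import Rotation as Ro
def ray(c,p):
    K=np.array(c["camera_matrix"]);d=np.array([(p[0]-K[0,2])/K[0,0],(p[1]-K[1,2])/K[1,1]])
    u=d.copy()
    for _ in range(20): u=d/(1+c["k1"]*(u@u))
    R=np.array(c["R"]);t=np.array(c["t"])
    return -R.T@t, R.T@np.array([u[0],u[1],1])
def atz(c,p,z):
    o,d=ray(c,p); return o+d*(z-o[2])/d[2]
def proj(c,X):
    x=np.array(c["R"])@np.array(X)+np.array(c["t"]); u=x[:2]/x[2]; u=u*(1+c["k1"]*(u@u))
    K=np.array(c["camera_matrix"]); return np.array([K[0,0]*u[0]+K[0,2],K[1,1]*u[1]+K[1,2]])
E
python3 - <<'E'
from h import *
Z=dict(stand=0,lever_pad=50,brake_lever=50,telltale=28,telltale_tip=28,marker_tip=28,marker_grip=51.5,tape_roll=0,red_screwdriver=0,blue_cutters=0)
for n in ["top","scene","wrist"]:
    c=ctrl.capture(n); cv2.imwrite(f"pics/{n}0.png",c["img"][:,:,::-1])
    print(n,-np.array(c["R"]).T@c["t"])
    for q,z in Z.items():
        r=ctrl.landmark_of(q,c)[:1]
        for a in r: print(q,round(a["score"],2),np.round(a["point"]),np.round(atz(c,a["point"],z),1))
s=ctrl.sense();print(s)
E
```

```text
top [504.12475661  67.56761915 915.86782872]
stand 0.61 [280. 303.] [499.9 112.3   0. ]
lever_pad 0.58 [290. 306.] [493.9  93.6  50. ]
telltale 0.52 [305. 308.] [490.1  67.8  28. ]
telltale_tip 0.48 [325. 306.] [491.7  31.9  28. ]
marker_tip 0.46 [330. 273.] [550.4  22.   28. ]
marker_grip 0.67 [352. 276.] [542.1 -15.   51.5]
tape_roll 0.76 [252. 212.] [668.1 160.8   0. ]
red_screwdriver 0.7 [375. 322.] [460.3 -57.8   0. ]
blue_cutters 0.61 [185. 300.] [509.2 284.5   0. ]
scene [ 288.73113666 -450.98797493  775.2163348 ]
lever_pad 0.46 [257. 270.] [492.2  94.3  50. ]
brake_lever 0.51 [257. 277.] [483.8  78.4  50. ]
telltale 0.66 [266. 285.] [495.4  69.2  28. ]
telltale_tip 0.53 [274. 298.] [493.9  33.   28. ]
marker_tip 0.69 [297. 287.] [544.6  29.6  28. ]
marker_grip 0.68 [307. 292.] [545.6  -5.   51.5]
tape_roll 0.56 [316. 232.] [669.  157.8   0. ]
red_screwdriver 0.6 [279. 345.] [456.2 -48.1   0. ]
blue_cutters 0.63 [228. 225.] [511.4 285.9   0. ]
wrist [ 77.60080381 524.40594616 374.42982477]
{'time_s': 1.65, 'joints': array([ 1.04956877e+00,  3.12899109e-01,  1.49768793e+00,  1.90726562e-05,
        1.33096136e+00, -2.23396564e-01]), 'dq': array([ 0.00096704, -0.00059162, -0.00040775, -0.00138247, -0.00020699,
       -0.00212384]), 'tau': array([-8.34012899e-04, -4.12165117e+01, -2.59901154e+01, -2.18633363e-04,
        5.24685747e-04,  3.44187390e-05]), 'eef_pos': array([154.07589403, 501.90410207, 231.29918016]), 'ee_rot': array([-5.80062123e-07,  1.48367957e-01,  9.88932227e-01,  2.39797095e-05]), 'force': array([ 0.74736503, -0.9909715 ,  0.85628763]), 'wrist_torque': array([-0.03655416,  0.01050841,  0.0279078 ]), 'grip_force': 0.0, 'grip_width': 0.9997078209041224}
```

View pics/top0.png

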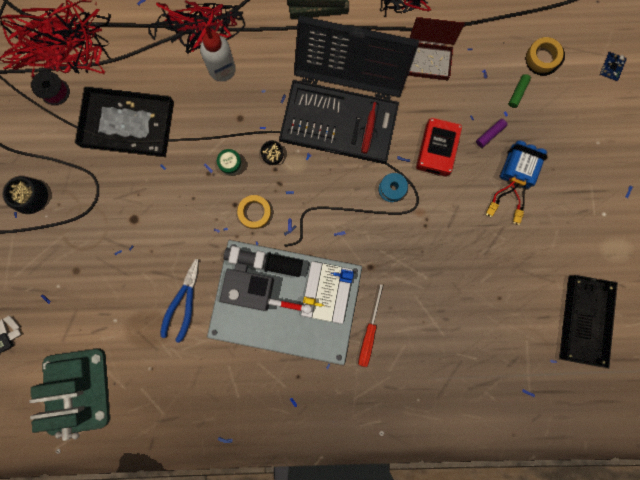

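View pics/scene0.png

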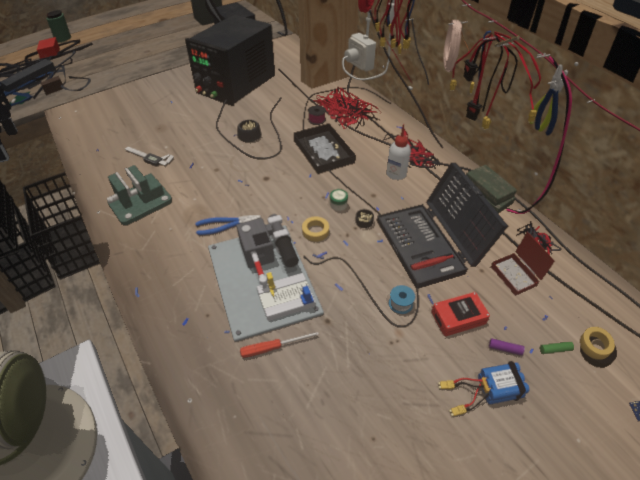

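The top view shows the stand plate with corners at about (229,240), (362,263), (346,363) and (209,334). The handlebar is on the far side (image up), the blue marker is at (347,275) and the telltale at (312,301). The scene view agrees. Next I fit the stand pose.

```bash
cat >> h.py <<'E'
def S2W(p,P): 
    c,s=np.cos(p[2]),np.sin(p[2]); P=np.asarray(P,float)
    return np.array([p[0]+c*P[0]-s*P[1],p[1]+s*P[0]+c*P[1],P[2]])
def W2S(p,X):
    c,s=np.cos(p[2]),np.sin(p[2]); d=np.asarray(X)[:2]-p[:2]
    return np.array([c*d[0]+s*d[1],-s*d[0]+c*d[1],X[2]])
def delta(p,Ps,psi=None):
    """shift in current tool axes (mm) to stand point, and turn about tool z to align tool y with stand x"""
    s=ctrl.sense(); R=Ro.from_quat(np.roll(s["ee_rot"],-1)).as_matrix()
    d=R.T@(S2W(p,Ps)-s["eef_pos"])
    x=R.T@np.array([np.cos(p[2]),np.sin(p[2]),0]); a=-np.arctan2(x[0],x[1]); a=(a+np.pi/2)%np.pi-np.pi/2
    tilt=R[:,2]
    return d,a,tilt
E
python3 - <<'E'
from h import *
from scipy.optimize import least_squares
c=ctrl.capture("top")
px=[(229,240),(362,263),(346,363),(209,334)]; st=[(95,115),(95,-135),(-85,-135),(-85,115)]
f=lambda p:np.concatenate([proj(c,S2W(p,(*a,10)))-b for a,b in zip(st,px)])
r=least_squares(f,[500,100,-0.1],x_scale=[1,1,.01]); p=r.x; print(p,np.round(r.fun,1))
np.save("p.npy",p)
for n,q in dict(pad=(-5,-23,50),tt=(0,-52,28)).items(): print(n,S2W(p,q))
print(W2S(p,[542,-15,51.5]),W2S(p,[545.6,-5,51.5]))
s=ctrl.sense();R=Ro.from_quat(np.roll(s["ee_rot"],-1)).as_matrix();print(np.round(R,3))
w=ctrl.capture("wrist");print("cam in tool",R.T@(-np.array(w["R"]).T@w["t"]-s["eef_pos"]),"fwd",R.T@np.array(w["R"])[2])
print(delta(p,(-50,-50,200)))
E
```

```text
[ 5.03357408e+02  1.11543877e+02 -2.13735242e-01] [-0.3 -2.3  1.3 -0.1  0.1 -0.1 -1.2  2.3]
pad [493.59261331  90.12778977  50.        ]
tt [492.32760359  60.72711375  28.        ]
[  64.60472386 -115.46788462   51.5       ] [  66.00169127 -104.93182833   51.5       ]
[[-0.956  0.293  0.   ]
 [ 0.293  0.956 -0.   ]
 [-0.    -0.    -1.   ]]
cam in tool [  79.68902786   -0.91876737 -143.13987248] fwd [-3.11419331e-01  4.40411232e-04  9.50272491e-01]
(array([-402.84881644, -324.72037515,   31.28208258]), np.float64(1.4867616976346518), array([-2.07716986e-05,  4.70251289e-06, -1.00000000e+00]))
```

{"op": "send_rows", "data": {
  "targets": [
    [1,-0.0403,-0.0325,0.0031,0,0,0],
    [1,-0.0403,-0.0325,0.0031,0,0,0],
    [1,-0.0403,-0.0325,0.0031,0,0,0],
    [1,-0.0403,-0.0325,0.0031,0,0,0],
    [1,-0.0403,-0.0325,0.0031,0,0,0],
    [1,-0.0403,-0.0325,0.0031,0,0,0],
    [1,-0.0403,-0.0325,0.0031,0,0,0],
    [1,-0.0403,-0.0325,0.0031,0,0,0],
    [1,-0.0403,-0.0325,0.0031,0,0,0],
    [1,-0.0403,-0.0325,0.0031,0,0,0]
  ]
}}

```text
time_s: 3.0
eef_pos: [444.8, 71.3, 200.4]
ee_rot: [0.0, 0.148, 0.989, 0.0]
force: [-0.4, 1.0, 0.0]
grip_width: 0.001
grip_force: 0.0
```

{"op": "send_rows", "data": {
  "targets": [
    [1,0,0,0,0,0,0.165],
    [1,0,0,0,0,0,0.165],
    [1,0,0,0,0,0,0.165],
    [1,0,0,0,0,0,0.165],
    [1,0,0,0,0,0,0.165],
    [1,0,0,0,0,0,0.165],
    [1,0,0,0,0,0,0.165],
    [1,0,0,0,0,0,0.165],
    [1,0,0,0,0,0,0.165],
    [1,0,0,0,0,0,0]
  ]
}}

```text
time_s: 4.25
eef_pos: [444.0, 73.0, 200.4]
ee_rot: [0.0, 0.777, 0.629, 0.0]
force: [-0.2, 0.0, -0.4]
grip_width: -0.0
grip_force: 0.0
```

Run:
```python
from h import *
p=np.load("p.npy"); s=ctrl.sense(); print(s["time_s"],s["eef_pos"],s["force"],s["grip_width"],W2S(p,s["eef_pos"]),delta(p,(-50,-50,200)))
Z=dict(stand=10,lever_pad=50,telltale=28,telltale_tip=28,marker_tip=28,marker_grip=51.5)
c=ctrl.capture("wrist"); cv2.imwrite("pics/w1.png",c["img"][:,:,::-1])
for q,z in Z.items():
    for a in ctrl.landmark_of(q,c)[:1]:
        X=atz(c,a["point"],z); print(q,round(a["score"],2),np.round(a["point"]),np.round(X,1),np.round(W2S(p,X),1))
```

```text
4.25 [443.97057022  72.95186439 200.35285037] [-0.21946242  0.04078305 -0.41042916] -0.0001991985427220172 [-49.84970228 -50.31050675 200.35285037] (array([ 0.31098126, -0.14935546,  0.35283258]), np.float64(0.0031862543170526614), array([ 1.34279483e-04, -2.06043402e-05, -9.99999991e-01]))
stand 0.73 [376. 133.] [498.5 115.6  10. ] [-5.6  2.9 10. ]
lever_pad 0.84 [377. 172.] [490.1  93.7  50. ] [ -9.2 -20.2  50. ]
telltale 0.6 [392. 209.] [498.9  59.6  28. ] [  6.7 -51.7  28. ]
telltale_tip 0.57 [393. 242.] [495.6  32.7  28. ] [  9.1 -78.7  28. ]
marker_tip 0.83 [466. 244.] [551.4  18.8  28. ] [ 66.6 -80.5  28. ]
marker_grip 0.67 [466. 288.] [542.   -6.5  51.5] [  62.8 -107.2   51.5]
```

View pics/w1.png

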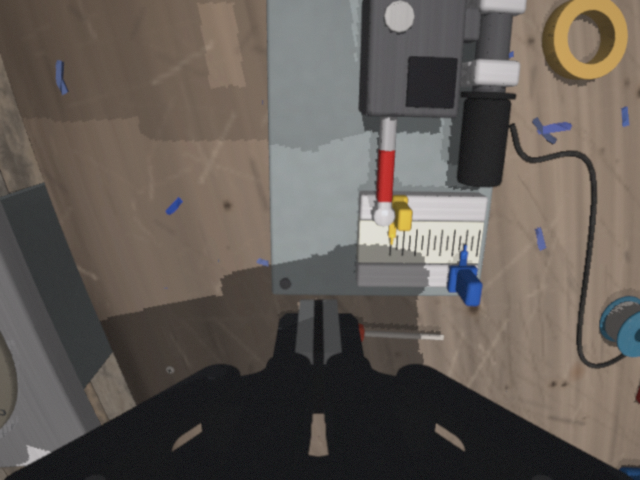

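The wrist view shows the red pad at (386,172), the telltale at (403,213), the marker fin at (468,284) and the free space in front of the lever. All agree with the fit to within a few mm. I'll descend in front of the pad.

{"op": "send_rows", "data": {
  "targets": [
    [1,0.0045,0.0017,0.025,0,0,0.003],
    [1,0.0045,0.0017,0.03,0,0,0],
    [1,0.0045,0.0017,0.03,0,0,0],
    [1,0.0045,0.0017,0.03,0,0,0],
    [1,0.0045,0.0017,0.03,0,0,0],
    [1,0.0045,0.0015,0.019,0,0,0],
    [1,0,0.004,0,0,0,0],
    [1,0,0.004,0,0,0,0],
    [1,0,0.002,0,0,0,0],
    [1,0,0,0,0,0,0]
  ]
}}

```text
time_s: 5.85
eef_pos: [469.6, 94.9, 36.8]
ee_rot: [0.0, 0.779, 0.627, 0.0]
force: [-0.4, -0.1, 0.7]
grip_width: 0.003
grip_force: 0.0
```

Run:
```python
from h import *
p=np.load("p.npy"); s=ctrl.sense(); print(s["time_s"],s["force"],W2S(p,s["eef_pos"]))
c=ctrl.capture("wrist"); cv2.imwrite("pics/w2.png",c["img"][:,:,::-1])
```

```text
5.85 [-0.43018703 -0.06145375  0.67893598] [-29.44734769 -23.39466263  36.81785933]
```

View pics/w2.png

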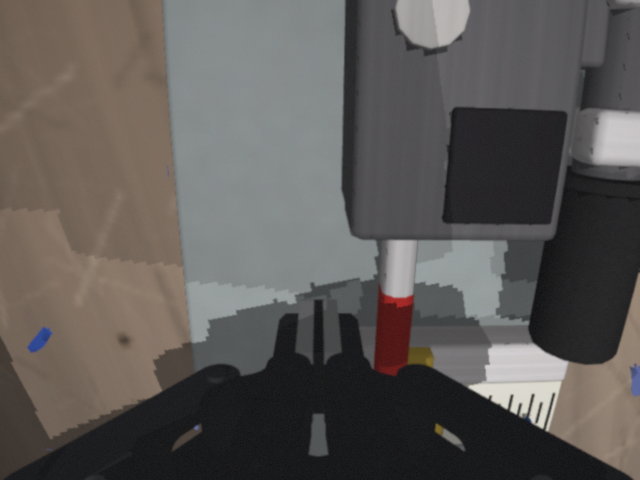

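{"op": "send_rows", "data": {
  "targets": [
    [1,0,0.002,0,0,0,0],
    [1,0,0.002,0,0,0,0],
    [1,0,0.0015,0,0,0,0],
    [1,0,0.0015,0,0,0,0],
    [1,0,0.0015,0,0,0,0],
    [1,0,0.0015,0,0,0,0],
    [1,0,0.0015,0,0,0,0],
    [1,0,0.0015,0,0,0,0],
    [1,0,0.0015,0,0,0,0],
    [1,0,0.0015,0,0,0,0]
  ]
}}

```text
time_s: 7.15
eef_pos: [484.9, 91.6, 36.2]
ee_rot: [-0.0, 0.779, 0.627, -0.0]
force: [-3.6, -0.7, 0.9]
grip_width: 0.002
grip_force: 1.7
```

```bash
cat > f.py <<'E'
from h import *
p=np.load("p.npy"); s=ctrl.sense(); u=np.array([np.cos(p[2]),np.sin(p[2]),0])
print(s["time_s"],"Fx_stand",-s["force"]@u, s["force"],W2S(p,s["eef_pos"]))
E
python3 f.py
```

```text
7.15 Fx_stand 3.328349760883256 [-3.5549501  -0.68694511  0.93618498] [-13.85574617 -23.41074462  36.23307378]
```

{"op": "send_rows", "data": {
  "targets": [
    [1,0,0.0006,0,0,0,0],
    [1,0,0.0006,0,0,0,0],
    [1,0,0.0006,0,0,0,0],
    [1,0,0.0006,0,0,0,0],
    [1,0,0.0006,0,0,0,0],
    [1,0,0.0006,0,0,0,0],
    [1,0,0.0006,0,0,0,0],
    [1,0,0.0006,0,0,0,0],
    [1,0,0.0006,0,0,0,0],
    [1,0,0.0006,0,0,0,0]
  ]
}}

```text
time_s: 8.4
eef_pos: [490.7, 90.5, 36.3]
ee_rot: [-0.0, 0.779, 0.627, 0.0]
force: [-2.7, 2.4, 0.6]
grip_width: -0.001
grip_force: 1.7
```

```bash
python3 f.py
```

```text
8.4 Fx_stand 3.175150344991368 [-2.72742465  2.40339039  0.58444094] [ -7.86781966 -23.21991851  36.28410935]
```

{"op": "send_rows", "data": {
  "targets": [
    [1,0,0.0004,0,0,0,0],
    [1,0,0.0004,0,0,0,0],
    [1,0,0.0004,0,0,0,0],
    [1,0,0.0004,0,0,0,0],
    [1,0,0.0004,0,0,0,0],
    [1,0,0.0004,0,0,0,0],
    [1,0,0.0004,0,0,0,0],
    [1,0,0.0004,0,0,0,0],
    [1,0,0,0,0,0,0],
    [1,0,0,0,0,0,0]
  ]
}}

```text
time_s: 9.65
eef_pos: [493.8, 89.7, 36.3]
ee_rot: [-0.0, 0.779, 0.627, -0.0]
force: [-4.3, 2.0, -1.0]
grip_width: -0.0
grip_force: 1.8
```

```bash
python3 f.py
```

```text
9.65 Fx_stand 4.634120805940631 [-4.3081219   1.99908096 -0.98834694] [ -4.66531511 -23.37441885  36.28157724]
```

{"op": "send_rows", "data": {
  "targets": [
    [1,0,0.0004,0,0,0,0],
    [1,0,0.0004,0,0,0,0],
    [1,0,0.0004,0,0,0,0],
    [1,0,0.0004,0,0,0,0],
    [1,0,0.0004,0,0,0,0],
    [1,0,0.0004,0,0,0,0],
    [1,0,0.0004,0,0,0,0],
    [1,0,0,0,0,0,0],
    [1,0,0,0,0,0,0],
    [1,0,0,0,0,0,0]
  ]
}}

```text
time_s: 10.9
eef_pos: [495.6, 89.5, 36.1]
ee_rot: [-0.001, 0.779, 0.627, -0.001]
force: [-8.5, 5.3, 2.9]
grip_width: -0.001
grip_force: 4.1
```

```bash
python3 f.py
```

```text
10.9 Fx_stand 9.387126350356578 [-8.46444629  5.25800884  2.91954949] [ -2.89608519 -23.20418775  36.14569602]
```

Run:
```python
from h import *
p=np.load("p.npy");u=np.array([np.cos(p[2]),np.sin(p[2]),0]);F=[]
for i in range(6):
    c=ctrl.capture("wrist"); s=ctrl.sense(); F.append(s["force"])
F=np.array(F);print(s["time_s"],F@-u,F.mean(0),np.linalg.norm(F.mean(0)),W2S(p,s["eef_pos"]))
```

```text
11.2 [9.29866605 9.71978114 8.84215987 8.619339   8.81634249 8.6558483 ] [-8.08176325  5.15839955  2.5471906 ] 9.920290474747848 [ -2.92457168 -23.2177207   36.12246239]
```

{"op": "send_rows", "data": {
  "targets": [
    [1,0,0.0003,0,0,0,0],
    [1,0,0.0003,0,0,0,0],
    [1,0,0,0,0,0,0],
    [1,0,0,0,0,0,0],
    [1,0,0,0,0,0,0],
    [1,0,0,0,0,0,0],
    [1,0,0,0,0,0,0],
    [1,0,0,0,0,0,0],
    [1,0,-0.0005,0,0,0,0],
    [1,0,-0.0005,0,0,0,0]
  ]
}}

```text
time_s: 12.45
eef_pos: [495.4, 89.5, 36.2]
ee_rot: [-0.001, 0.779, 0.627, -0.001]
force: [-6.6, 5.0, 1.8]
grip_width: -0.002
grip_force: 3.4
```

{"op": "send_rows", "data": {
  "targets": [
    [1,0,-0.002,0,0,0,0],
    [1,0,-0.003,0,0,0,0],
    [1,0,-0.004,0,0,0,0],
    [1,0,-0.005,0,0,0,0],
    [1,0,-0.005,0,0,0,0],
    [1,0,-0.005,0,0,0,0],
    [1,0,-0.005,0,0,0,0],
    [1,0,-0.005,0,0,0,0],
    [1,0,-0.005,0,0,0,0],
    [1,0,-0.003,0,0,0,0]
  ]
}}

```text
time_s: 13.7
eef_pos: [454.9, 98.2, 36.3]
ee_rot: [0.0, 0.779, 0.627, 0.0]
force: [-0.6, -0.1, 0.9]
grip_width: 0.003
grip_force: 0.0
```

```bash
python3 f.py
```

```text
13.7 Fx_stand 0.5253947298627529 [-0.56683155 -0.13454623  0.85731661] [-44.52614734 -23.28796027  36.31960024]
```

{"op": "send_rows", "data": {
  "targets": [
    [1,0,0,-0.03,0,0,0],
    [1,0,0,-0.04,0,0,0],
    [0,0,0,-0.044,0,0,0],
    [0,-0.02,0.015,0,0,0,0],
    [0,-0.025,0.015,0,0,0,0],
    [0,-0.025,0.02,0,0,0,0],
    [0,-0.025,0.02,0,0,0,0],
    [0,-0.025,0.02,0,0,0,0],
    [0,-0.007,0,0,0,0,0],
    [0,0,0,0,0,0,0]
  ]
}}

```text
time_s: 14.95
eef_pos: [515.5, -44.9, 150.1]
ee_rot: [-0.0, 0.779, 0.627, -0.0]
force: [0.8, 0.3, 0.5]
grip_width: 0.502
grip_force: 0.0
```

```bash
python3 f.py
python3 - <<'E'
from h import *
p=np.load("p.npy"); print(ctrl.sense()["grip_width"])
Z=dict(stand=10,lever_pad=50,telltale=28,telltale_tip=28,marker_tip=28,marker_grip=51.5)
c=ctrl.capture("wrist"); cv2.imwrite("pics/w3.png",c["img"][:,:,::-1])
for q,z in Z.items():
    for a in ctrl.landmark_of(q,c)[:1]:
        X=atz(c,a["point"],z); print(q,round(a["score"],2),np.round(a["point"],1),np.round(X,1),np.round(W2S(p,X),1))
E
```

```text
14.95 Fx_stand -0.6651960076378165 [0.75164489 0.32692945 0.5400128 ] [  45.04752644 -150.30737301  150.12874155]
0.5020394078394241
lever_pad 0.75 [212.8   2.6] [489.3  92.3  50. ] [ -9.7 -21.8  50. ]
telltale 0.77 [290.2  65.8] [520.5  53.7  28. ] [ 29.1 -52.9  28. ]
telltale_tip 0.67 [298.3 111.7] [519.3  27.   28. ] [ 33.5 -79.2  28. ]
marker_tip 0.63 [350.5 112.8] [549.7  19.7  28. ] [ 64.7 -79.9  28. ]
marker_grip 0.9 [354.3 166.2] [544.6  -8.4  51.5] [  65.7 -108.5   51.5]
```

View pics/w3.png

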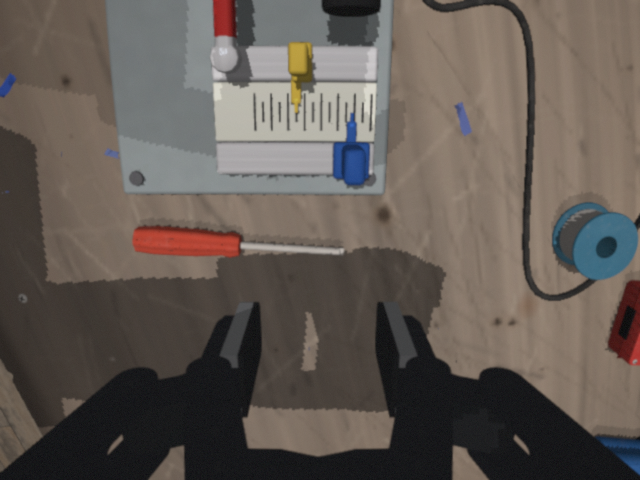

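The lever has sprung back. The telltale tip is at (297,112) and the marker tip at (351,113), so the marker has to go about 31 mm towards -x. I'll descend over the fin now.

{"op": "send_rows", "data": {
  "targets": [
    [0,0.02,0.01,0,0,0,0],
    [0,0.022,0.01,0,0,0,0],
    [0,0,0,0.025,0,0,0],
    [0,0,0,0.025,0,0,0],
    [0,0,0,0.025,0,0,0],
    [0,0,0,0.02,0,0,0],
    [0,0,0,0.01,0,0,0],
    [0,0,0,0.0045,0,0,0],
    [0,0,0,0,0,0,0],
    [0,0,0,0,0,0,0]
  ]
}}

```text
time_s: 16.55
eef_pos: [544.9, -8.4, 41.4]
ee_rot: [0.0, 0.779, 0.627, 0.0]
force: [-0.4, -0.1, 0.6]
grip_width: 0.499
grip_force: 0.0
```

{"op": "send_rows", "data": {
  "squeeze": 20,
  "targets": [
    [0.2,0,0,0,0,0,0],
    [0.4,0,0,0,0,0,0],
    [0.5,0,0,0,0,0,0],
    [0.6,0,0,0,0,0,0],
    [0.7,0,0,0,0,0,0],
    [0.8,0,0,0,0,0,0],
    [0.9,0,0,0,0,0,0],
    [0.9,0,0,0,0,0,0],
    [0.9,0,0,0,0,0,0],
    [0.9,0,0,0,0,0,0]
  ]
}}

```text
time_s: 17.8
eef_pos: [544.5, -8.4, 40.8]
ee_rot: [0.0, 0.779, 0.627, 0.0]
force: [-0.9, 0.5, 2.1]
grip_width: 0.132
grip_force: 21.3
```

```bash
python3 f.py
python3 - <<'E'
from h import *
p=np.load("p.npy"); s=ctrl.sense(); print(s["grip_width"],s["grip_force"])
c=ctrl.capture("wrist"); cv2.imwrite("pics/w4.png",c["img"][:,:,::-1])
for q,z in dict(telltale_tip=28,marker_tip=28).items():
    for a in ctrl.landmark_of(q,c)[:1]:
        X=atz(c,a["point"],z); print(q,round(a["score"],2),np.round(a["point"],1),np.round(W2S(p,X),1))
E
```

```text
17.8 Fx_stand 1.0024047492174706 [-0.92626217  0.45834009  2.10927747] [  65.65556228 -108.46453249   40.82348509]
0.13178664968155587 21.342517733573914
telltale_tip 0.96 [227.4 237.1] [ 31.1 -80.5  28. ]
marker_tip 0.94 [322. 238.] [ 67.4 -80.9  28. ]
```

View pics/w4.png

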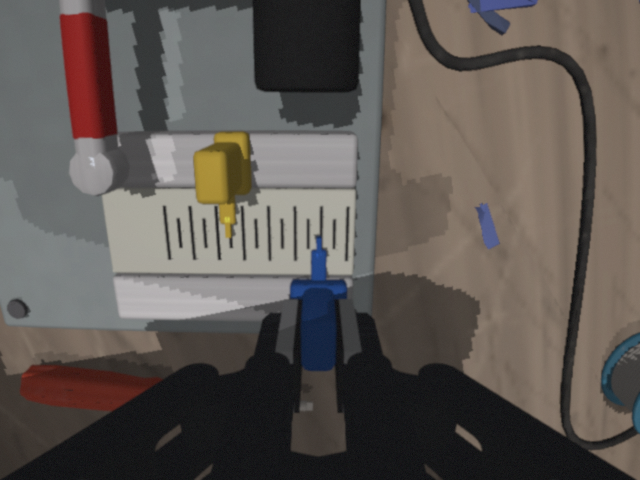

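The marker is gripped. The telltale tip is at (229,238) and the marker tip at (320,238), with ticks 13 px apart, so about 35 mm to go. I'll slide 33 mm and then refine.

{"op": "send_rows", "data": {
  "targets": [
    [0.9,0,-0.003,0,0,0,0],
    [0.9,0,-0.004,0,0,0,0],
    [0.9,0,-0.004,0,0,0,0],
    [0.9,0,-0.004,0,0,0,0],
    [0.9,0,-0.004,0,0,0,0],
    [0.9,0,-0.004,0,0,0,0],
    [0.9,0,-0.004,0,0,0,0],
    [0.9,0,-0.004,0,0,0,0],
    [0.9,0,-0.002,0,0,0,0],
    [0.9,0,0,0,0,0,0]
  ]
}}

```text
time_s: 19.2
eef_pos: [511.9, -1.1, 40.8]
ee_rot: [-0.0, 0.779, 0.627, -0.0]
force: [0.2, 4.6, 3.7]
grip_width: 0.137
grip_force: 21.4
```

```bash
cat > m.py <<'E'
from h import *
import sys
p=np.load("p.npy"); s=ctrl.sense(); print(s["time_s"],s["force"],s["grip_width"],W2S(p,s["eef_pos"]))
c=ctrl.capture("wrist"); im=c["img"]; cv2.imwrite(f"pics/{sys.argv[1]}.png",im[:,:,::-1])
T={}
for q in ("telltale_tip","marker_tip"):
    a=ctrl.landmark_of(q,c)[0]; T[q]=a["point"]; print(q,round(a["score"],2),np.round(a["point"],1),np.round(W2S(p,atz(c,a["point"],28)),2))
hsv=cv2.cvtColor(im,cv2.COLOR_RGB2HSV)
for q,lo,hi in (("telltale_tip",(18,120,60),(35,255,255)),("marker_tip",(105,120,30),(125,255,255))):
    m=cv2.inRange(hsv,lo,hi); x,y=map(int,T[q])
    for r in range(y-14,y+18,2):
        xs=np.flatnonzero(m[r,x-16:x+17])
        if len(xs): print(q[:3],r,x-16+xs[0],x-16+xs[-1],"S",np.round(W2S(p,atz(c,(x-16+xs.mean(),r),28))[:2],2))
x,y=map(int,T["marker_tip"]); x0=x-55;y0=max(y-70,0)
cr=im[y0:y0+110,x0:x0+110,::-1]; cv2.imwrite(f"pics/{sys.argv[1]}c.png",cv2.resize(cr,None,fx=5,fy=5,interpolation=cv2.INTER_CUBIC)); print("crop",x0,y0)
E
python3 m.py w5
```

```text
19.2 [0.19501002 4.62559225 3.6681318 ] 0.136755908734579 [  32.28213334 -108.26379492   40.81947144]
telltale_tip 0.9 [319.  237.4] [ 32.86 -80.47  28.  ]
marker_tip 0.84 [319.8 238.3] [ 33.17 -80.83  28.  ]
tel 223 312 323 S [ 32.3  -74.74]
tel 225 315 319 S [ 32.11 -75.52]
tel 227 315 319 S [ 32.11 -76.32]
tel 229 315 319 S [ 32.1  -77.11]
tel 231 315 319 S [ 32.1  -77.91]
tel 233 315 319 S [ 32.1 -78.7]
tel 235 315 319 S [ 32.1  -79.51]
tel 237 316 318 S [ 32.1  -80.31]
mar 240 317 320 S [ 32.67 -81.52]
mar 242 317 320 S [ 32.67 -82.33]
mar 244 316 320 S [ 32.48 -83.14]
mar 246 316 320 S [ 32.48 -83.96]
mar 248 316 320 S [ 32.48 -84.77]
mar 250 313 323 S [ 32.48 -85.59]
mar 252 312 325 S [ 32.67 -86.42]
mar 254 312 325 S [ 32.67 -87.24]
crop 264 168
```

View pics/w5c.png

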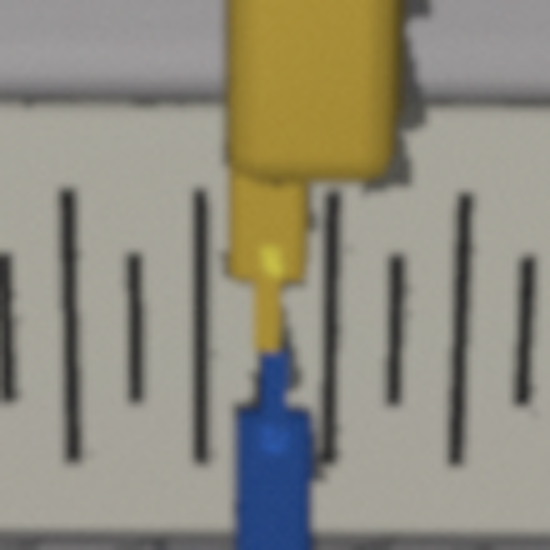

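The marker's pointer is about 1.2 px (0.5 mm) to the +x side of the telltale's: yellow centre at crop x 268, blue at 274. I'll nudge it.

{"op": "send_rows", "data": {
  "targets": [
    [0.9,0,-0.0003,0,0,0,0],
    [0.9,0,-0.0003,0,0,0,0],
    [0.9,0,0,0,0,0,0],
    [0.9,0,0,0,0,0,0],
    [0.9,0,0,0,0,0,0],
    [0.9,0,0,0,0,0,0],
    [0.9,0,0,0,0,0,0],
    [0.9,0,0,0,0,0,0],
    [0.9,0,0,0,0,0,0],
    [0.9,0,0,0,0,0,0]
  ]
}}

```text
time_s: 20.6
eef_pos: [512.0, -1.1, 40.8]
ee_rot: [0.0, 0.779, 0.627, 0.0]
force: [2.0, 5.5, 2.2]
grip_width: 0.134
grip_force: 21.3
```

```bash
python3 m.py w6 | grep -v "^tel 22"
```

```text
20.6 [1.99192762 5.5232967  2.20079866] 0.13372422940555675 [  32.33997129 -108.26403495   40.82834216]
telltale_tip 0.71 [316.  236.5] [ 31.82 -80.13  28.  ]
marker_tip 0.83 [322.3 239.3] [ 34.23 -81.26  28.  ]
tel 230 315 319 S [ 32.2  -77.53]
tel 232 315 319 S [ 32.2  -78.33]
tel 234 315 319 S [ 32.2  -79.13]
tel 236 315 319 S [ 32.2  -79.93]
mar 239 317 320 S [ 32.77 -81.14]
mar 241 317 320 S [ 32.77 -81.95]
mar 243 317 320 S [ 32.77 -82.76]
mar 245 317 320 S [ 32.77 -83.57]
mar 247 316 320 S [ 32.58 -84.39]
mar 249 315 320 S [ 32.38 -85.2 ]
mar 251 312 324 S [ 32.58 -86.03]
mar 253 312 325 S [ 32.77 -86.85]
mar 255 312 325 S [ 32.77 -87.68]
crop 267 169
```

View pics/w6c.png

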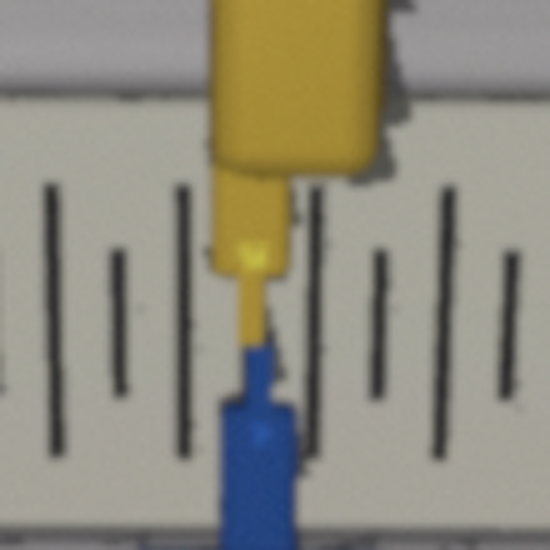

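The marker did not move: friction held it, with about 6 px in the crop still remaining. I'll use a bigger command.

{"op": "send_rows", "data": {
  "targets": [
    [0.9,0,-0.0007,0,0,0,0],
    [0.9,0,0,0,0,0,0],
    [0.9,0,0,0,0,0,0],
    [0.9,0,0,0,0,0,0],
    [0.9,0,0,0,0,0,0],
    [0.9,0,0,0,0,0,0],
    [0.9,0,0,0,0,0,0],
    [0.9,0,0,0,0,0,0],
    [0.9,0,0,0,0,0,0],
    [0.9,0,0,0,0,0,0]
  ]
}}

```text
time_s: 22.0
eef_pos: [511.4, -1.0, 40.8]
ee_rot: [0.0, 0.779, 0.627, 0.0]
force: [2.4, 4.6, 1.5]
grip_width: 0.139
grip_force: 21.2
```

```bash
python3 m.py w7 | grep -v "^tel 22"
```

```text
22.0 [2.36919423 4.64974401 1.47808762] 0.13886659993221534 [  31.69058397 -108.2702255    40.82931534]
telltale_tip 0.8 [317.8 238.3] [ 31.83 -80.85  28.  ]
marker_tip 0.66 [320.9 242.9] [ 33.02 -82.71  28.  ]
tel 230 317 320 S [ 32.1  -77.52]
tel 232 317 321 S [ 32.29 -78.32]
tel 234 317 321 S [ 32.29 -79.12]
tel 236 317 321 S [ 32.29 -79.92]
mar 240 317 320 S [ 32.1  -81.54]
mar 242 317 320 S [ 32.1  -82.35]
mar 244 317 320 S [ 32.1  -83.16]
mar 246 317 320 S [ 32.1  -83.97]
mar 248 316 320 S [ 31.9  -84.79]
mar 250 313 323 S [ 31.9  -85.61]
mar 252 312 325 S [ 32.09 -86.43]
mar 254 312 325 S [ 32.09 -87.26]
mar 256 312 325 S [ 32.09 -88.09]
mar 258 312 325 S [ 32.09 -88.92]
crop 265 172
```

The pointers are now aligned to within about 0.2 mm. Next I release and lift, moving back to the -y viewing position.

{"op": "send_rows", "data": {
  "targets": [
    [0.7,0,0,0,0,0,0],
    [0.6,0,0,0,0,0,0],
    [0.5,0,0,0,0,0,0],
    [0.4,0,0,0,0,0,0],
    [0.3,0,0,0,0,0,0],
    [0.3,0,0,0,0,0,0],
    [0.3,0,0,-0.005,0,0,0],
    [0.3,0,0,-0.01,0,0,0],
    [0.3,0,0,-0.015,0,0,0],
    [0.3,0,0,-0.015,0,0,0]
  ]
}}

```text
time_s: 23.4
eef_pos: [511.2, -1.1, 87.2]
ee_rot: [0.0, 0.779, 0.627, 0.0]
force: [0.6, -0.5, 0.5]
grip_width: 0.354
grip_force: 0.0
```

```bash
python3 m.py w8 | grep -v "^tel 22"
```

```text
23.4 [ 0.64913913 -0.52105426  0.53685189] 0.3543823989025035 [  31.54734305 -108.39609185   87.24027442]
telltale_tip 0.81 [319.8 204.7] [ 32.7  -79.21  28.  ]
marker_tip 0.94 [322.4 210.2] [ 33.97 -81.96  28.  ]
tel 190 313 324 S [ 32.08 -71.96]
tel 192 313 324 S [ 32.08 -72.93]
tel 194 313 323 S [ 31.84 -73.91]
tel 196 317 322 S [ 32.56 -74.9 ]
tel 198 317 320 S [ 32.08 -75.88]
tel 200 318 320 S [ 32.32 -76.87]
tel 202 318 320 S [ 32.32 -77.86]
tel 204 318 320 S [ 32.32 -78.86]
tel 206 318 320 S [ 32.32 -79.85]
mar 210 317 319 S [ 31.83 -81.86]
mar 212 318 319 S [ 32.07 -82.86]
mar 214 318 319 S [ 32.07 -83.87]
mar 216 317 320 S [ 32.07 -84.88]
mar 218 314 323 S [ 32.07 -85.89]
mar 220 314 324 S [ 32.31 -86.91]
mar 222 314 324 S [ 32.31 -87.93]
mar 224 314 324 S [ 32.31 -88.95]
mar 226 314 323 S [ 32.07 -89.98]
crop 267 140
```

View pics/w8c.png

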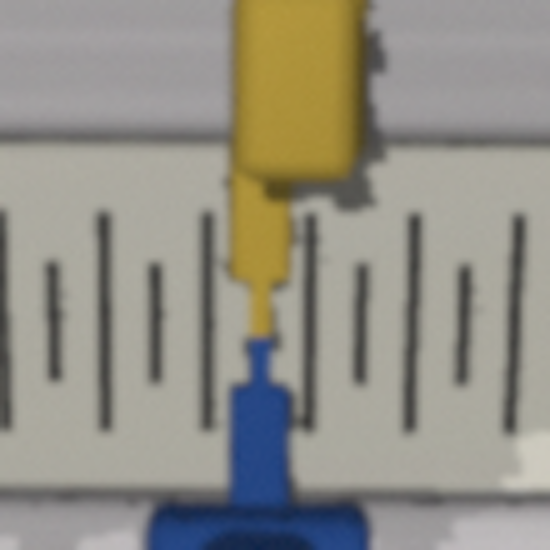

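The released marker stays aligned: yellow is centred at crop x 260 and blue at 259.5, and the robot is touching nothing. I'll raise the arm a little more and hand in.

{"op": "send_rows", "data": {
  "targets": [
    [0.3,0,0,-0.01,0,0,0],
    [0.3,0,0,-0.02,0,0,0],
    [0.3,0,0,-0.02,0,0,0],
    [0.3,0,0,-0.02,0,0,0],
    [0.3,0,0,-0.01,0,0,0],
    [0.3,0,0,0,0,0,0],
    [0.3,0,0,0,0,0,0],
    [0.3,0,0,0,0,0,0],
    [0.3,0,0,0,0,0,0],
    [0.3,0,0,0,0,0,0]
  ]
}}

```text
time_s: 24.8
eef_pos: [510.9, -1.0, 165.6]
ee_rot: [-0.0, 0.779, 0.627, -0.0]
force: [0.1, 0.2, -0.6]
grip_width: 0.351
grip_force: 0.0
```

```bash
python3 -c "
from rig import ctrl
print(ctrl.finish_job())"
```

```text
the job is handed in; nothing more can be done
None
```

The job is handed in at 24.8 s of the 58 s allowed: the lever was squeezed until it firmed at about 10 N, held and released, and the marker's pointer was slid to within about 0.2 mm of the telltale's; the tools and tape were not touched.

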